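# Dispense one turned disc and slide it aside onto the green mat

### The job

Press the red plunger of the disc feeder all the way down once and let it come back up, so that a single wooden disc comes out onto the bench, then nudge that disc aside along the bench until it lies flat and wholly on the round green mat. Slide it, do not lift it; leave the other discs in the feeder, and do not disturb the wooden doll, the chisel or the paint jar.

Things in the scene. Friction and masses are not known exactly. Their poses are not given: they have to be found in the camera images.
- feeder: Plywood disc feeder fixed to the bench, 162 x 59 mm (x, y). Origin at bench level on the axis of its square magazine (48 mm tall, open top). Discs leave along the feeder's -x axis at bench level, under a front plate 26 mm from the origin; a 40 mm tall housing runs back to x = +136 mm and carries the plunger. Its outlet faces the robot (yaw within 0.3 rad).
- magazine (a point): Point on the axis of the magazine at bench level; same as the feeder's origin.
- plunger_top (a point): Centre of the top face of the red round plunger cap (36 mm across, flat, 10 mm thick), at +65 mm along the feeder's x, 80 mm above the bench when up and 50 mm when fully pressed; moves with the plunger.
- plunger (a joint): Plunger travel, m: 0 up, 0.030 fully down (hard stop). Pressed down, it drives a pusher 3 times as far, which slides the lowest disc out until its centre is about 85 mm in front of the magazine axis. A spring (3 N up, 7.5 N down) returns it in about half a second when let go; then the next disc drops. Each full press dispenses one more disc.
- disc0: Lowest disc in the magazine, the one that comes out: pale turned wood with a red ring on top, 40 mm diameter, 14 mm thick, about 20 g. Origin at the centre of its underside, z axis up.
- disc1: Second disc, same make, on top of disc0 (origin 14 mm above the bench at the start; it drops to the bench inside the magazine once disc0 is out). Must stay in the magazine.
- disc2: Third, topmost disc, same make (origin 28 mm above the bench at the start, 14 mm after). Must stay in the magazine.
- mat: Round green mat with a white rim, 100 mm diameter, flat on the bench (under 1 mm thick, no edge to catch on). Origin at its centre. It lies to the left or to the right of the feeder's outlet; the doll is on the other side.
- doll: Bystander: upright painted wooden doll, 42 mm diameter at the foot, 100 mm tall, loose. Origin at the centre of its underside.
- chisel: Bystander: chisel lying flat on the bench between the robot and the feeder, 205 mm long, 24 mm high at its wooden handle, loose. Origin on its underside near the middle, 105 mm from the blade's tip (+x) and 100 mm from the handle's end (-x).
- jar: Bystander: closed paint jar with a blue lid, 44 mm diameter, 52 mm tall, loose, beside the feeder's rear. Origin at the centre of its underside.
Mind the look-alikes: they are no part of the job. What is shaped like the disc2 but black is not meant. Several things have the shape of the feeder; the one meant has the colours described above.

How it is judged (in metres and radians):
On the way, in this order (a step that is already met when the one before it is completed fails the run):
1. the plunger is pressed all the way down (within 3 mm) (value of joint plunger above 0.027 m).
2. the plunger is back up (within 4 mm) with disc0 out in front of the feeder (value of joint plunger below 0.004 m and horizontal distance between disc0 and magazine above 0.05 m), for 0.2 s.
3. disc0 lies wholly on the mat (horizontal distance between disc0 and mat below 0.03 m), for 0.2 s.
At the end, for the whole second after the job is handed in: disc0 lies flat and still on the bench wholly on the mat (centres within 30 mm), the plunger is up (within 4 mm), disc1 and disc2 are still in the magazine and have dropped to its foot, and the doll, chisel and jar are within 15 mm of where they stood (horizontal distance between disc0 and mat below 0.03 m and height (world z) of disc0 below 0.004 m and angle between disc0's own z axis and vertical below 0.1 rad and linear speed of disc0 below 0.01 m/s and horizontal distance between each of disc1, disc2 and magazine below 0.015 m and height (world z) of disc1 below 0.006 m and height (world z) of disc2 below 0.02 m and value of joint plunger below 0.004 m and distance of each of doll, chisel, jar from where it was at the start of the episode below 0.015 m); the robot touches nothing.
It fails at once if disc0 is lifted more than 12 mm off the bench (height (world z) of disc0 above 0.012 m).
It fails at once if a second disc (disc1 or disc2) is dispensed, lifted or taken out of the magazine (horizontal distance between any of disc1, disc2 and magazine above 0.015 m or height (world z) of disc1 above 0.03 m or height (world z) of disc2 above 0.044 m).
It fails at once if the doll is moved more than 15 mm, lifted or tipped over (distance of doll from where it was at the start of the episode above 0.015 m or angle between doll's own z axis and vertical above 0.4 rad).
It fails at once if the chisel is moved more than 15 mm, lifted or tipped over (distance of chisel from where it was at the start of the episode above 0.015 m or angle between chisel's own z axis and vertical above 0.4 rad).
It fails at once if the jar is moved more than 15 mm, lifted or tipped over (distance of jar from where it was at the start of the episode above 0.015 m or angle between jar's own z axis and vertical above 0.4 rad).
It also fails if it takes over 54 s, if anything falls off the work surface, if the arm or the gripper's body presses on something with over 40 N, if the wrist force passes 120 N, or if a joint passes its speed limit or range.

### The arm

A 7-joint arm with a two-finger parallel gripper is mounted at the origin on the work surface. World frame = base frame: x ahead of the robot, y to its left, z up, the work surface at z = 0. Lengths are in m, angles in degrees, forces in N, time in s.
With the tool pointing down it reaches from about 0.4 to 0.875 m from the base axis. Payload 4.4 kg.
Tool frame: the origin (TCP) lies at the very end of the fingers, on their centre line; the grasp point (between the pads) lies 19 mm behind it; z points along the fingers, y is the line along which they close (so a half turn about z gives the same grasp; the last joint's range is limited). The gripper opens to 85 mm and grips with 20 to 120 N. Pads are 22 mm wide; open, the fingers measure 114 mm over their backs; the gripper's body (76 mm by 85 mm) begins 54 mm behind the grasp point. The pads swing forward as they close: fully open they stand 13 mm farther back than shut.
Start: joints at [59.656, 36.005, 2.206, 86.941, -1.547, 57.084, -1.146], TCP at [0.291, -0.581, 0.231] pointing down, gripper open.
Joint ranges: [-175.42, 175.42], [-21.48, 121.26], [-71.46, 75.88], [10.55, 141.38], [-63.04, 243.04], [13.31, 113.54], [-168.57, 168.57]. Speed limits (degrees/s): [147.25, 147.25, 180, 180, 180, 180, 180].

### API

Orientations are given as a 3x3 rotation matrix whose columns are the frame's x, y, z axes.
In Python, from rig import * gives the robot as it stands.
- The arm moves only by the tool arm_command, never from a script. Its argument "motion" is one flat list of numbers, 7 for each row, row after row: the shift along the tool's x, y, z in m, then the turn, a rotation vector about the tool's x, y, z in rad, then the gripper's target within -1 to 1 (shut at 1, half-way at 0, fully open at -1). A call has 1 to 12 rows; each row is the pose to reach, as a shift and turn from the pose commanded when the call began, along the tool's axes at that moment; what a row does not reach only later rows make up. A row lasts 1/8 s, in which the tool goes at most 62.5 mm and 10.7 degrees, less where a joint would pass 70% of its speed; a pose out of reach is approached as far as the arm can. A call with a gripper value outside its range is refused whole. The fingers move at their own pace and stop on an object; "squeeze" is the grip in N (left out, the last holds). Time passes only in rows, so rows that repeat a pose let the fingers close. It gives the time, the measured TCP pose, the force, the opening and the grip force at its end, in the units of the state.
- sense(): the state, without advancing time (a new reading comes with each control period).
- grab_frame(name): name is "scene" or "top" or "wrist"; returns a dict with "img" (400x640x3 uint8, red, green, blue), "range_z" (400x640 float32, m along the optical axis (not along the pixel's ray), 0 where there is no reading), "intrinsics" (3x3 intrinsics, pixels), "dist_coeffs" ([k1, k2, p1, p2, k3] as OpenCV has them; the pictures are not rectified), "T" (4x4, takes a point from camera to world coordinates). Camera axes: x right, y up, looking along -z (the intrinsics and any distortion apply to the point x, -y, -z); pixel columns grow to the right and rows downward; lengths in m; the calibration is good to about 2 mm. A picture is of the moment at which its call begins.
- close_job(): hands the job in; it is judged then, once.
The state is a dict: "time_s": time; "q": joint angles; "joint_vel": joint speeds; "joint_efforts": joint torques, N m; "tcp_pos": TCP position; "ee_rot": TCP orientation; "ft_force": force on the tool from outside, world axes, zero at the start; "wrist_torque": the same for the moment, N m; "finger_gap": finger opening in m; "finger_force": force on a finger pad.
Only numpy, scipy, OpenCV 4.12 (cv2) and the standard library are available. Lean on these libraries where they do the work, as an engineer would, in place of code of your own. Each camera call takes 0.05 s, during which the arm holds its last target. There are 200 camera calls.

## Working session

There is one attempt and no reset: what is moved stays moved. The work goes in short steps, Python scripts to look and compute and a tool call to move; the robot and the scene stay as the last step left them, time stands still between calls to the robot, and variables do not carry over. Pictures are saved under pics/ and viewed, at most 10 in all, crops included, and the job is handed in when it is done.

Besides the shell and the picture viewer there is one more tool, called after "Emit:" as a command line: name --argument value ..., lists and objects as JSON in quotes. arm_command: Moves the arm, as the interface text tells. Its arguments: {"type":"object","properties":{"motion":{"type":"array","items":{"type":"number"}},"squeeze":{"type":"number"}},"required":["motion"]}

```bash
mkdir -p pics; cat > h.py <<'E'
from rig import *
import numpy as np, cv2
def cast(f,px,z):
    px=np.array(px,float).reshape(-1,1,2)
    u=cv2.undistortPoints(px,np.array(f["intrinsics"]),np.array(f["dist_coeffs"])).reshape(-1,2)
    T=np.array(f["T"]); d=np.c_[u[:,0],-u[:,1],-np.ones(len(u))]@T[:3,:3].T; o=T[:3,3]
    return o+d*((z-o[2])/d[:,2])[:,None]
def save(f,n,crop=None,s=1):
    im=f["img"]
    if crop: im=im[crop[1]:crop[3],crop[0]:crop[2]]
    cv2.imwrite("pics/"+n,cv2.resize(im[:,:,::-1],None,fx=s,fy=s,interpolation=cv2.INTER_CUBIC))
E
python3 - <<'E'
from h import *
import pickle
for n in("scene","top"):
    f=grab_frame(n); save(f,n+"0.png"); pickle.dump(f,open(n+".pkl","wb")); print(np.round(f["T"],3).tolist())
s=sense();print(s["time_s"],s["tcp_pos"],np.round(s["ee_rot"],3).tolist(),s["finger_gap"])
E
```

```text
[[-0.515, -0.721, 0.464, 0.934], [0.857, -0.434, 0.278, 0.223], [0.001, 0.541, 0.841, 0.772], [0.0, 0.0, 0.0, 1.0]]
[[-0.03, 0.99, -0.134, 0.442], [-0.999, -0.025, 0.044, 0.024], [0.04, 0.136, 0.99, 0.958], [0.0, 0.0, 0.0, 1.0]]
0.1 [ 0.29056793 -0.58082438  0.23050401] [[0.894, 0.447, -0.001], [0.447, -0.894, 0.001], [-0.0, -0.002, -1.0]] 0.08559190724705393
```

View pics/top0.png

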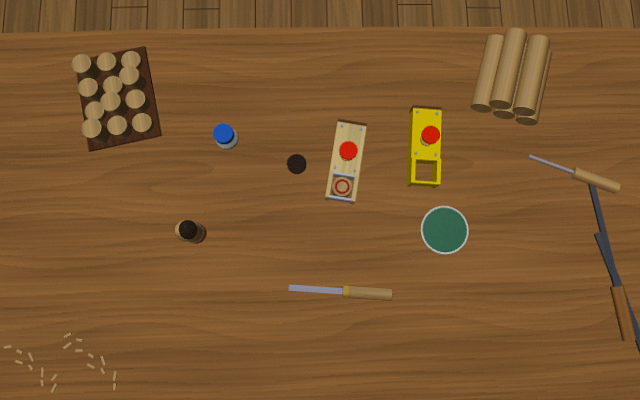

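View pics/scene0.png

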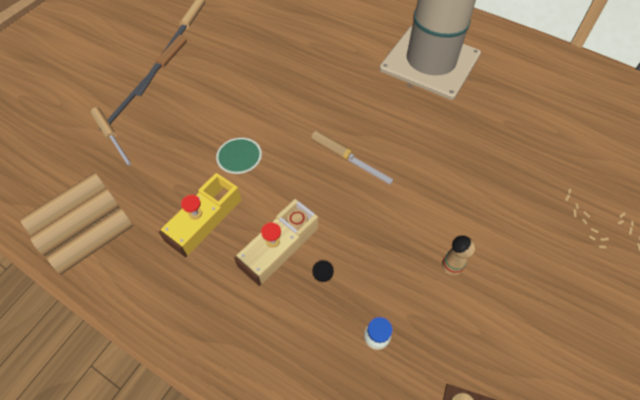

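The top view shows two feeder shapes: pale plywood with a disc inside at (347,160) and an empty yellow one at (426,147). The plywood one fits the description because it holds red-ringed discs. The black disc at (297,164) is a decoy. The mat is at (445,230), the chisel at (340,292), the doll at (190,230) and the jar at (225,135). I'll confirm with one crop and measure.

```bash
python3 - <<'E'
from h import *
import pickle
f=pickle.load(open("top.pkl","rb")); g=pickle.load(open("scene.pkl","rb"))
save(f,"crop.png",(270,90,480,310),2.6)
def blobs(f,lo,hi,roi,z,n):
    h=cv2.cvtColor(f["img"],cv2.COLOR_RGB2HSV); 
    if lo[0]==0: h[...,0]=(h[...,0].astype(int)+10)%180
    m=cv2.inRange(h,lo,hi); k=np.zeros_like(m); k[roi[1]:roi[3],roi[0]:roi[2]]=1
    m=m*k
    for c in cv2.findContours(m,cv2.RETR_EXTERNAL,cv2.CHAIN_APPROX_NONE)[0]:
        if cv2.contourArea(c)<25: continue
        p=cast(f,c.reshape(-1,2).astype(float),z)[:,:2].astype(np.float32)
        M=cv2.moments(c);(x,y),(a,b),t=cv2.fitEllipse(p)
        print(n,"px",round(M['m10']/M['m00']),round(M['m01']/M['m00']),"xy",np.round([x,y],4),"size",np.round([a,b],4))
blobs(f,(0,150,120),(20,255,255),(325,130,370,205),.080,"cap top")
blobs(g,(0,150,120),(20,255,255),(255,200,320,250),.080,"cap scene")
blobs(f,(0,110,90),(20,255,255),(325,172,370,205),.042,"ring top")
blobs(g,(0,110,90),(20,255,255),(285,205,320,230),.042,"ring scene")
blobs(f,(65,60,40),(95,255,255),(400,190,490,270),0,"mat")
blobs(g,(65,60,40),(95,255,255),(200,120,280,180),0,"mat s")
blobs(f,(100,150,100),(130,255,255),(200,110,250,160),.052,"jar")
for n,p,z in(("chisel tip/handle",[(289,288),(345,292),(392,294)],.012),("doll",[(188,230)],.1),("black",[(297,164)],.014),("yellow corners",[(409,186),(440,187)],.048)):
    print(n,np.round(cast(f,p,z)[:,:2],3).tolist())
E
```

```text
cap top px 342 186 xy [ 0.5888 -0.0272] size [0.0259 0.0268]
cap top px 348 150 xy [ 0.6586 -0.0415] size [0.0343 0.035 ]
cap scene px 270 231 xy [ 0.6594 -0.0423] size [0.0332 0.0373]
ring top px 342 186 xy [ 0.5951 -0.0294] size [0.0271 0.0279]
ring scene px 297 218 xy [ 0.5947 -0.0299] size [0.0264 0.0276]
mat px 444 230 xy [ 0.5069 -0.2401] size [0.0887 0.0896]
mat s px 238 155 xy [ 0.5068 -0.2413] size [0.085  0.0869]
jar px 223 133 xy [0.7049 0.2016] size [0.0365 0.0369]
chisel tip/handle [[0.399, 0.079], [0.388, -0.031], [0.381, -0.124]]
doll [[0.512, 0.254]]
black [[0.647, 0.059]]
yellow corners [[0.591, -0.162], [0.588, -0.223]]
```

View pics/crop.png

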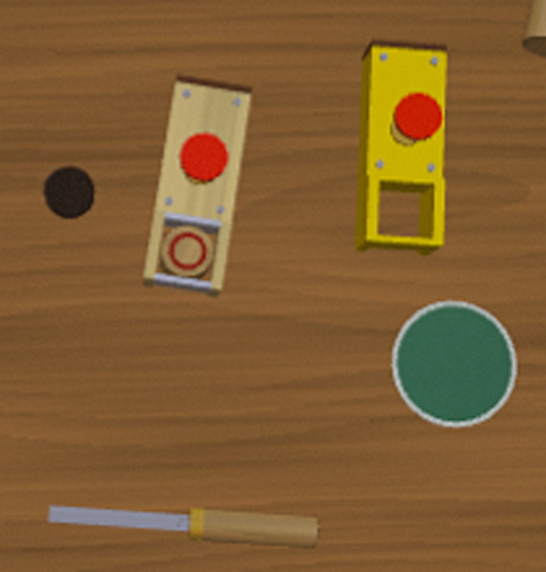

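The crop confirms it: the plywood feeder has a red-ringed disc in its magazine at about (342,186) in the full image, with its cap at (348,150). The yellow feeder is empty. Both views agree, and the cap-to-magazine distance is 65 mm as given. This puts the magazine at (0.595,-0.030), the cap at (0.659,-0.042), the mat at (0.507,-0.241) and the expected disc at (0.511,-0.014). Next I go above the cap with the gripper shut.

Emit:
arm_command --motion '[0.57,-0.317,0.1,0,0,-1.107,1,0.57,-0.317,0.1,0,0,-1.107,1,0.57,-0.317,0.1,0,0,-1.107,1,0.57,-0.317,0.1,0,0,-1.107,1,0.57,-0.317,0.1,0,0,-1.107,1,0.57,-0.317,0.1,0,0,-1.107,1,0.57,-0.317,0.1,0,0,-1.107,1,0.57,-0.317,0.1,0,0,-1.107,1,0.57,-0.317,0.1,0,0,-1.107,1,0.57,-0.317,0.1,0,0,-1.107,1,0.57,-0.317,0.1,0,0,-1.107,1,0.57,-0.317,0.1,0,0,-1.107,1]'

```text
time_s: 1.6
tcp_pos: [0.6595, -0.038, 0.1302]
ee_rot: [[-0.006, 1.0, -0.001], [1.0, 0.006, 0.003], [0.003, -0.001, -1.0]]
ft_force: [-0.8, -0.7, 0.4]
finger_gap: -0.0001
finger_force: 0.0
```

Emit:
arm_command --motion '[-0.001,0,0.03,0,0,0,1,-0.001,0,0.048,0,0,0,1,-0.001,0,0.056,0,0,0,1,-0.001,0,0.064,0,0,0,1,-0.001,0,0.072,0,0,0,1,-0.001,0,0.078,0,0,0,1,-0.001,0,0.078,0,0,0,1,-0.001,0,0.078,0,0,0,1]'

```text
time_s: 2.6
tcp_pos: [0.6573, -0.0455, 0.0541]
ee_rot: [[0.001, 1.0, -0.003], [1.0, -0.001, -0.002], [-0.002, -0.003, -1.0]]
ft_force: [-3.8, -2.3, 6.7]
finger_gap: -0.0003
finger_force: 3.2
```

Emit:
arm_command --motion '[0,0,0.003,0,0,0,1,0,0,0.005,0,0,0,1,0,0,0.005,0,0,0,1,0,0,0.005,0,0,0,1]'

```text
time_s: 3.1
tcp_pos: [0.6573, -0.0455, 0.0501]
ee_rot: [[0.002, 1.0, -0.003], [1.0, -0.002, -0.002], [-0.002, -0.003, -1.0]]
ft_force: [-5.9, -1.1, 11.8]
finger_gap: 0.0
finger_force: 6.1
```

Emit:
arm_command --motion '[0,0,0.002,0,0,0,1,0,0,0.002,0,0,0,1,0,0,0.002,0,0,0,1]'

```text
time_s: 3.48
tcp_pos: [0.6575, -0.0455, 0.05]
ee_rot: [[0.002, 1.0, -0.002], [1.0, -0.002, -0.002], [-0.002, -0.002, -1.0]]
ft_force: [-9.0, -1.0, 24.4]
finger_gap: 0.0005
finger_force: 12.1
```

Emit:
arm_command --motion '[0,0,-0.03,0,0,0,1,0,0,-0.08,0,0,0,1,0,0,-0.12,0,0,0,0.4,0.02,-0.06,-0.12,0,0,0,0.4,0.04,-0.12,-0.12,0,0,0,0.4,0.08,-0.145,-0.12,0,0,0,0.4,0.08,-0.145,-0.12,0,0,0,0.4,0.08,-0.145,-0.12,0,0,0,0.4]'

```text
time_s: 4.47
tcp_pos: [0.5146, 0.0355, 0.1668]
ee_rot: [[0.001, 1.0, 0.002], [1.0, -0.001, -0.0], [-0.0, 0.002, -1.0]]
ft_force: [0.2, -0.1, -0.9]
finger_gap: 0.0256
finger_force: 0.0
```

```bash
python3 - <<'E'
from h import *
f=grab_frame("top"); save(f,"top1.png",(270,90,480,310),2.6)
s=sense();print(s["tcp_pos"],s["finger_gap"],s["ft_force"])
g=grab_frame("scene"); save(g,"scene1.png",(180,80,420,300),2.5)
E
```

```text
[0.51483584 0.03501305 0.1666261 ] 0.025415431741075273 [ 0.36589732 -0.27399347  0.13228505]
```

View pics/scene1.png

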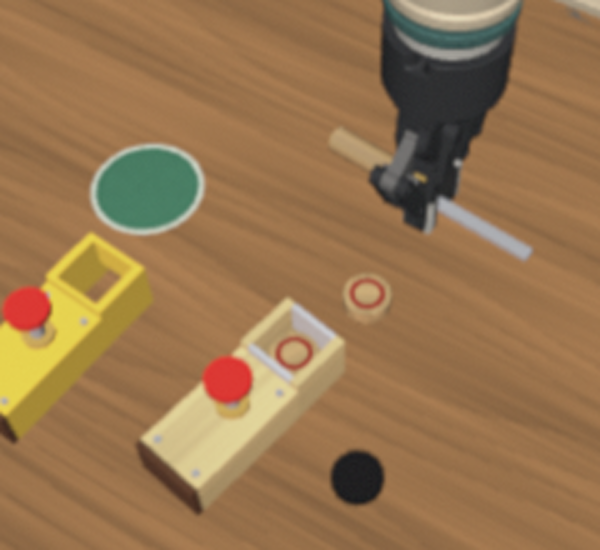

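The plunger is back up and the dispensed disc lies out front at crop (368,293), which is full image (327,197). The remaining discs have dropped in the magazine. I'll measure the disc.

```bash
python3 - <<'E'
from h import *
f=grab_frame("scene")
h=cv2.cvtColor(f["img"],cv2.COLOR_RGB2HSV); h[...,0]=(h[...,0].astype(int)+10)%180
m=cv2.inRange(h,(0,110,90),(20,255,255)); k=np.zeros_like(m); k[185:210,315:340]=1
p=np.argwhere(m*k)[:,::-1].astype(np.float32)
q=cast(f,p,.014)[:,:2].astype(np.float32)
print(len(p),p.mean(0),cv2.minEnclosingCircle(q))
E
```

```text
62 [326.6129  196.79033] ((0.5096866488456726, -0.014530600048601627), 0.014379823580384254)
```

Emit:
arm_command --motion '[0.005,-0.005,0.05,0,0,0,0.4,0.005,-0.005,0.1,0,0,0,0.4,0.005,-0.005,0.14,0,0,0,0.4,0.005,-0.005,0.155,0,0,0,0.4,0.005,-0.005,0.163,0,0,0,0.4,0.005,-0.005,0.163,0,0,0,0.4,0.005,-0.005,0.163,0,0,0,0.4]'

```text
time_s: 5.5
tcp_pos: [0.5098, 0.0412, 0.0045]
ee_rot: [[0.0, 1.0, 0.002], [1.0, -0.0, 0.0], [0.0, 0.002, -1.0]]
ft_force: [0.3, -0.3, 0.0]
finger_gap: 0.0255
finger_force: 0.0
```

Emit:
arm_command --motion '[-0.008,0,0,0,0,0,0.4,-0.018,0,0,0,0,0,0.4,-0.024,0,0,0,0,0,0.4,-0.03,0,0,0,0,0,0.4,-0.04,0,0,0,0,0,0.4,-0.054,0,0,0,0,0,0.4,-0.068,0,0,0,0,0,0.4,-0.082,0,0,0,0,0,0.4,-0.094,0,0,0,0,0,0.4,-0.104,0,0,0,0,0,0.4,-0.11,0,0,0,0,0,0.4,-0.11,0,0,0,0,0,0.4]'

```text
time_s: 7.0
tcp_pos: [0.5088, -0.0693, 0.0033]
ee_rot: [[0.001, 1.0, 0.0], [1.0, -0.001, -0.0], [-0.0, 0.0, -1.0]]
ft_force: [-0.4, 0.6, 0.3]
finger_gap: 0.0258
finger_force: 0.0
```

```bash
python3 - <<'E'
from h import *
f=grab_frame("scene"); save(f,"scene2.png",(180,80,420,300),2.5)
print(sense()["tcp_pos"])
E
```

```text
[ 0.50882371 -0.06872677  0.00331934]
```

View pics/scene2.png

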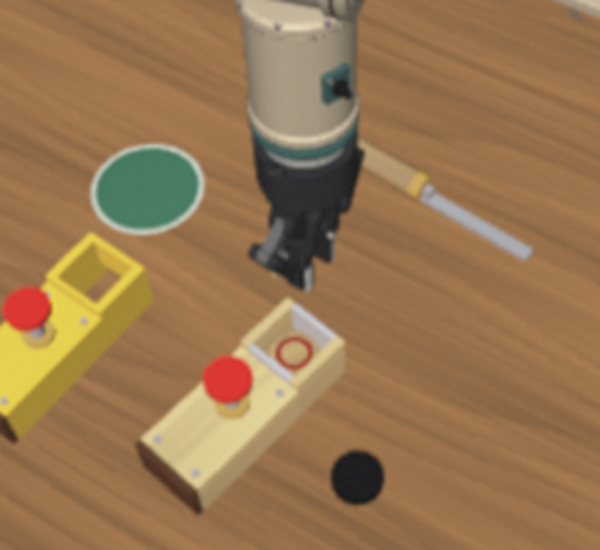

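The disc has left its old spot at crop (368,293) and is now hidden by the gripper. The magazine, chisel and plunger are undisturbed, so I keep pushing.

Emit:
arm_command --motion '[-0.008,0,0,0,0,0,0.4,-0.02,0,0,0,0,0,0.4,-0.034,0,0,0,0,0,0.4,-0.05,-0.001,0,0,0,0,0.4,-0.066,-0.001,0,0,0,0,0.4,-0.082,-0.001,0,0,0,0,0.4,-0.098,-0.001,0,0,0,0,0.4,-0.112,-0.001,0,0,0,0,0.4,-0.124,-0.001,0,0,0,0,0.4,-0.132,-0.001,0,0,0,0,0.4,-0.136,-0.001,0,0,0,0,0.4,-0.136,-0.001,0,0,0,0,0.4]'

```text
time_s: 8.55
tcp_pos: [0.5078, -0.2048, 0.0033]
ee_rot: [[0.0, 1.0, 0.0], [1.0, -0.0, 0.0], [0.0, 0.0, -1.0]]
ft_force: [-0.8, 1.0, 0.8]
finger_gap: 0.0254
finger_force: 0.0
```

```bash
python3 - <<'E'
from h import *
f=grab_frame("top"); save(f,"top3.png",(320,130,500,310),3)
print(sense()["tcp_pos"])
E
```

```text
[ 0.5078422  -0.20447734  0.00330207]
```

View pics/top3.png

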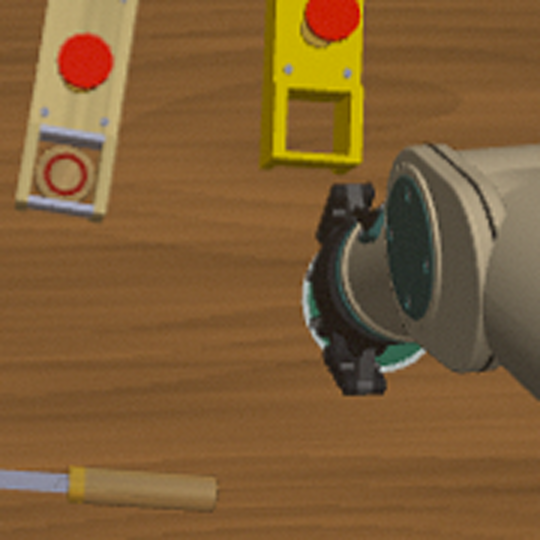

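The gripper at crop (380,280) hides the mat and the disc. I'll push the last 8 mm, back off, rise, and then check.

Emit:
arm_command --motion '[-0.003,0,0,0,0,0,0.4,-0.006,0,0,0,0,0,0.4,-0.008,0,0,0,0,0,0.4,-0.008,0,0,0,0,0,0.4,0.01,0,0,0,0,0,0.4,0.03,0,0,0,0,0,0.4,0.03,0,-0.05,0,0,0,0.4,0.05,0,-0.11,0,0,0,0.4,0.11,0,-0.15,0,0,0,0.4,0.17,0,-0.15,0,0,0,0.4,0.2,0,-0.15,0,0,0,0.4,0.2,0,-0.15,0,0,0,0.4]'

```text
time_s: 10.1
tcp_pos: [0.5073, 0.0006, 0.1538]
ee_rot: [[-0.008, 1.0, 0.001], [1.0, 0.008, 0.002], [0.002, 0.001, -1.0]]
ft_force: [-0.5, 0.5, 0.6]
finger_gap: 0.0256
finger_force: 0.0
```

```bash
python3 - <<'E'
from h import *
f=grab_frame("top"); save(f,"top4.png",None,1.25)
h=cv2.cvtColor(f["img"],cv2.COLOR_RGB2HSV); h[...,0]=(h[...,0].astype(int)+10)%180
m=cv2.inRange(h,(0,110,90),(20,255,255)); k=np.zeros_like(m); k[190:275,395:495]=1
p=np.argwhere(m*k)[:,::-1].astype(np.float32)
print(len(p),cv2.minEnclosingCircle(cast(f,p,.014)[:,:2].astype(np.float32)))
print(sense()["tcp_pos"])
E
```

```text
83 ((0.5073773860931396, -0.2377598136663437), 0.014926926232874393)
[ 0.50721826 -0.00224985  0.1534282 ]
```

View pics/top4.png

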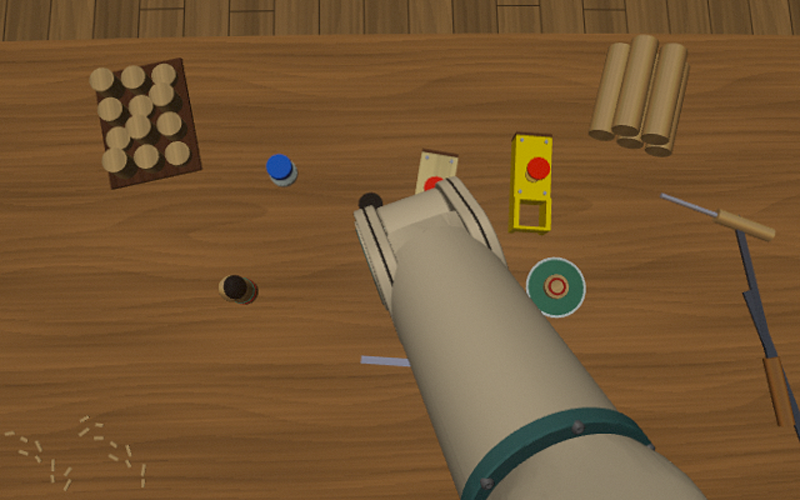

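The disc sits at about (557,287), centred on the mat to within 4 mm. The doll and jar stand where they were, and the gripper touches nothing. I'm handing in.

```bash
python3 -c "
from rig import *
print(close_job())"
```

```text
the job is handed in; nothing more can be done
None
```

The job is handed in: the plunger was pressed fully once and came back up, and the one dispensed disc was slid to within about 4 mm of the mat's centre, with the doll, jar and chisel looking undisturbed in the pictures; no verdict was returned.

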